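Raise the field probe on the telescopic mast and hold it at the second stop

TASK

Lift the field probe (the upright black one with the ball on top) out of the bin and set it down upright, without dropping it, in the cup on the arm of the telescopic mast while the mast is still down, and let go of it. Then squeeze in the button on the mast's head, draw the head up past the first stop all the way to the second stop with the probe still standing in its cup, and finish while holding it there, still. Do not tip the probe over, and leave the metal block in the bin, and the screwdriver and the tape roll on the bench, where they are.

Things in the scene. Friction and masses are not known exactly. Their poses are not given: they have to be found in the camera images.
- mast: the telescopic mast, fixed to the bench: dark steel foot 110 x 100 x 16 mm and a square aluminium column 36 mm wide (42 mm collar at its top), top 120 mm above the bench. Origin on the bench under the column's axis, z up; the sliding head's arm with the cup points along its +x, the button faces its +y. At rest the head sits right on the column
- mast_head (a joint): how far the mast's head is drawn up, in m: 0 fully down (latched), 0.05 the first stop (the latch catches there if the button is out), 0.10 the second and last stop, a hard end. It slides straight up with about 4 to 6 N (its weight, the probe's and a little friction). Nothing catches at the second stop: let go there, the head sinks
- mast_button (a joint): how far the button in the head is squeezed in, in m: 0 out, 0.005 fully in. It springs out; fully in takes about 6 N. It unlatches the head when it is in by more than 0.003 and must stay in while the head is drawn off a stop. It moves along the mast's -y, square to the mast
- head_grip (a point): centre of the head's grip block, a grey block 30 mm (x) x 36 mm (y) x 50 mm high on top of the column; this point lies on the mast's axis, 150 mm above the bench when the head is down, 22 mm below the block's top. The black button, 20 mm wide (x) x 30 mm high, stands 6 mm out of the block's +y face, centred at this point's height, so a pinch across y (42 mm wide, button out) squeezes it in. Axes as the mast's
- cup_floor (a point): centre of the inner floor of the aluminium cup at the end of the head's arm, 100 mm along the mast's +x from its axis; 128 mm above the bench when the head is down. The cup is 36 mm across inside, 46 mm outside, 14 mm deep, and rides on the head. Axes as the mast's
- bin: open cardboard bin, fixed to the bench, 130 x 130 mm, 32 mm high, wall 4 mm, floor 4 mm thick; origin at the centre of its underside
- probe_mid (a point): the field probe, standing upright in the bin: dark steel foot 28 mm across and 12 mm high, black round body 24 mm across up to 62 mm, white ball 26 mm across on top, 85 mm tall in all, about 120 g. This point is on its axis, 45 mm above the underside of the foot; z points up to the ball
- attenuator: bystander: aluminium block 45 x 22 x 20 mm with a brass stub on each end, lying in the bin beside the probe; origin at the centre of its underside
- screwdriver: bystander: grey-handled screwdriver, 190 mm, lying on the bench between the mast and the bin
- tape_roll: bystander: roll of paper tape, 84 mm across, 24 mm high, flat on the bench at the far middle
Not all that is in view belongs to the job. Leave any purple or yellow look-alike of the mast alone.

How it is judged (in metres and radians):
On the way, in this order (a step that is already met when the one before it is completed fails the run):
1. the probe is lifted clear out of the bin, held in the fingers (height (world z) of probe_mid above 0.095 m and contact force between the fingers and probe above 1 N), for 0.1 s.
2. the probe stands in the cup, let go, with the mast still down (horizontal distance between probe_mid and cup_floor below 0.01 m and z of probe_mid in the frame of cup_floor below 0.05 m and angle between probe_mid's own z axis and vertical below 0.12 rad and contact force between the fingers and probe below 0.2 N and value of joint mast_head below 0.01 m), for 0.2 s.
3. the button is squeezed in while the mast is still down (value of joint mast_button above 0.0032 m and value of joint mast_head below 0.015 m and horizontal distance between probe_mid and cup_floor below 0.01 m and z of probe_mid in the frame of cup_floor below 0.05 m and angle between probe_mid's own z axis and vertical below 0.12 rad), for 0.05 s.
At the end, for the whole second after the job is handed in: The head is within 6 mm of the second stop (joint mast_head above 0.094 m), at rest (under 10 mm/s), held by the fingers (over 2 N on the mast), and the probe stands in the cup: within 10 mm of its axis, no more than 5 mm above its floor, tilted less than 0.12 rad (value of joint mast_head above 0.094 m and velocity of joint mast_head between -0.01 and 0.01 m/s and contact force between the fingers and mast above 2 N and horizontal distance between probe_mid and cup_floor below 0.01 m and z of probe_mid in the frame of cup_floor below 0.05 m and angle between probe_mid's own z axis and vertical below 0.12 rad); the arm keeps its last pose, push and grip.
It fails at once if the probe is tipped over (more than 0.7 rad) (angle between probe_mid's own z axis and vertical above 0.7 rad).
It fails at once if the probe is dropped (moves faster than 0.5 m/s with no finger on anything) (linear speed of probe above 0.5 m/s and contact force between the fingers and anything else below 0.1 N).
It fails at once if the metal block in the bin, the screwdriver or the tape roll is moved more than 30 mm (distance of any of attenuator, screwdriver, tape_roll from where it was at the start of the episode above 0.03 m).
It also fails if it takes over 54 s, if anything falls off the work surface, if the arm or the gripper's body presses on something with over 40 N, if the wrist force passes 120 N, or if a joint passes its speed limit or range.

ROBOT

A 6-joint arm with a two-finger parallel gripper is mounted at the origin on the work surface. World frame = base frame: x ahead of the robot, y to its left, z up, the work surface at z = 0. Lengths are in mm, angles in rad, forces in N, time in s.
With the tool pointing down it reaches from about 350 to 875 mm from the base axis. Payload 4.2 kg.
Tool frame: the origin (TCP) lies midway between the tips of the shut fingers; the grasp point (between the pads) lies 19 mm behind it (arm.grip_point_offset is the distance from the TCP to the grasp point, in mm); z points along the fingers, x is the direction in which the jaws open and shut, and the axes are right-handed (so a half turn about z gives the same grasp; the last joint's range is limited). The gripper opens to 85 mm and grips with 20 to 120 N. Pads are 22 mm wide; open, the fingers measure 114 mm over their backs; the gripper's body (76 mm by 85 mm) begins 54 mm behind the grasp point. The pads swing forward as they close: fully open they stand 13 mm farther back than shut.
Start: joints at [-0.85, 0.385, 0.008, 0, -1.194, -0.259], TCP at [278.486, -559.504, 207.712] pointing down, gripper open.
Joint ranges: [-3.14, 3.14], [-1.21, 2.06], [-1.07, 1.41], [-3.16, 2.05], [-2.99, -0.16], [-3.1, 3.1]. Speed limits (rad/s): [2.79, 2.79, 3.14, 3.14, 3.14, 3.14].

INTERFACE

Orientations are given as a unit quaternion [x, y, z, w].
In Python, from bench import arm gives the robot as it stands.
- The arm moves only by the tool move_arm, never from a script. Its argument "targets" is a list of rows, each a list of 7 numbers: the shift along the tool's x, y, z in cm, then the turn, a rotation vector about the tool's x, y, z in degrees, then the closure in counts, from 0 (fully open) to 255 (shut). In form: [[x, y, z, wx, wy, wz, grip], ...]. A call has 1 to 20 rows; each row is the pose to reach, as a shift and turn from the pose commanded when the call began, along the tool's axes at that moment; what a row does not reach only later rows make up. A row lasts 1/8 s, in which the tool goes at most 62.5 mm and 10.7 degrees, less where a joint would pass 70% of its speed; a pose out of reach is approached as far as the arm can. A call with a gripper value outside its range is refused whole. The fingers move at their own pace and stop on an object; the grip force is fixed at half the most. Time passes only in rows, so rows that repeat a pose let the fingers close. It gives the time, the measured TCP pose, the force and the opening at its end, in the units of the state.
- arm.read_state(): the state, without advancing time (a new reading comes with each control period).
- arm.get_image(name): name is "scene" or "side" or "wrist"; returns (picture, depth): 400x640x3 uint8, blue, green, red; 400x640 float32, mm along the optical axis (not along the pixel's ray), 0 where there is no reading.
- arm.camera_params(name): a dict with "mtx" (3x3 intrinsics, pixels), "world_to_cam" (4x4, takes a point from world to camera coordinates); the wrist camera has in their place "mount" (4x4, takes a point from camera to tool coordinates, whose origin is the TCP and whose axes are the tool frame's). Camera axes: x right, y down, z forward; pixel columns grow to the right and rows downward; lengths in mm; the calibration is good to about 2 mm. A picture is of the moment at which its call begins: read the wrist's pose just before it. camera_params takes no time and is no camera call.
- arm.job_done(): hands the job in, once; it reports no verdict.
Trained networks look in the newest picture that a camera, given by its name, has taken for a name from the list of things; names that differ only in an ending like _2 or _b are one class to them, and where a whole thing is asked for, a point or a joint stands for the part that bears it (a point fixed in the world has none). Each returns a list of dicts, best first, with "score" (0 to 1); they miss things now and then, are a little off and sometimes report something else, mostly with a low value. They report only what shows in the picture. A call takes as long as a camera call. They do not tell look-alikes from the thing itself.
- arm.search_frame(thing, camera): "bbox" ([left, top, right, bottom] in pixels, round what is visible of it).
- arm.tip_of(thing, camera): "uv" ([column, row] in pixels: a listed point, or the origin of a listed thing).
The state is a dict: "clock": time; "joints": joint angles; "joint_vel": joint speeds; "joint_efforts": joint torques, N m; "position": TCP position; "ee_rot": TCP orientation; "contact_force": force on the tool from outside, world axes, zero at the start; "wrist_torque": the same for the moment, N m; "gripper_width": finger opening in mm.
Only numpy, scipy, OpenCV 4.12 (cv2) and the standard library are available. Lean on these libraries where they do the work, as an engineer would, in place of code of your own. Each camera call takes 0.05 s, during which the arm holds its last target.

## Working session

There is one attempt and no reset: what is moved stays moved. The work goes in short steps, Python scripts to look and compute and a tool call to move; the robot and the scene stay as the last step left them, time stands still between calls to the robot, and variables do not carry over. Pictures are saved under pics/ and viewed, and the job is handed in when it is done.

Besides the shell and the picture viewer there is one more tool, called after "Call:" as name([rows], argument=value, ...), one row to a line, values as JSON. move_arm: Moves the arm, as the interface text tells. Its arguments: {"type":"object","properties":{"targets":{"type":"array","items":{"type":"array","items":{"type":"number"}}}},"required":["targets"]}

```bash
ls; mkdir -p pics; cat > h.py <<'E'
import numpy as np, cv2
from bench import arm
from scipy.spatial.transform import Rotation as R
def cam(name):
    s=arm.read_state(); img,d=arm.get_image(name); p=arm.camera_params(name)
    K=np.array(p["mtx"])
    if "mount" in p:
        T=np.eye(4);T[:3,:3]=R.from_quat(s["ee_rot"]).as_matrix();T[:3,3]=s["position"]
        c2w=T@np.array(p["mount"])
    else: c2w=np.linalg.inv(np.array(p["world_to_cam"]))
    return img,d,K,c2w
def deproj(uv,z,K,c2w):
    u,v=uv; pc=np.array([(u-K[0,2])*z/K[0,0],(v-K[1,2])*z/K[1,1],z,1]); return (c2w@pc)[:3]
def ray_z(uv,zw,K,c2w):
    u,v=uv; d=c2w[:3,:3]@np.array([(u-K[0,2])/K[0,0],(v-K[1,2])/K[1,1],1]); o=c2w[:3,3]
    return o+d*(zw-o[2])/d[2]
def proj(P,K,c2w):
    q=np.linalg.inv(c2w)@np.r_[P,1]; q=K@q[:3]; return q[:2]/q[2]
def cloud(d,K,c2w):
    v,u=np.mgrid[:d.shape[0],:d.shape[1]]
    pc=np.stack([(u-K[0,2])*d/K[0,0],(v-K[1,2])*d/K[1,1],d],-1)
    return pc@c2w[:3,:3].T+c2w[:3,3]
E
python3 - <<'E'
from h import *
print(arm.read_state())
for n in ("scene","side"):
    img,d,K,c=cam(n); cv2.imwrite(f"pics/{n}0.png",img); np.savez(f"pics/{n}0.npz",img=img,d=d,K=K,c=c)
    print(n,c[:3,3],c[:3,2])
    for t in ("mast","bin","probe_mid","attenuator","screwdriver","tape_roll"):
        print(t,[(np.round(r["bbox"]).tolist(),round(r["score"],2)) for r in arm.search_frame(t,n)])
    for t in ("head_grip","cup_floor","probe_mid","mast","bin"):
        print(t,[(np.round(r["uv"],1).tolist(),round(r["score"],2)) for r in arm.tip_of(t,n)])
E
```

```text
pics
{'clock': 0.0, 'joints': array([-8.50368276e-01,  3.85569865e-01,  6.64036092e-03, -4.82217840e-04,
       -1.19397907e+00, -2.58628612e-01]), 'joint_vel': array([-5.28935441e-04, -7.15301797e-04, -5.40830271e-05,  3.60367114e-04,
       -2.44620554e-03, -6.71313795e-04]), 'joint_efforts': array([ 6.50306411e-04, -3.92289734e+01,  1.88401204e+01,  4.18607041e+00,
       -4.63710501e-03, -7.36900802e-06]), 'position': array([ 278.22849462, -558.9624861 ,  206.62176825]), 'ee_rot': array([ 5.26592279e-01,  8.50117289e-01,  5.22297722e-04, -9.44892856e-04]), 'contact_force': array([ 0.40832751, -0.62094499, -0.01116609]), 'wrist_torque': array([0.03362602, 0.01599457, 0.00160717]), 'gripper_width': 85.27194585536498}
scene [918.90520998 475.70040518 936.80224354] [-0.42332662 -0.41935179 -0.80308072]
mast [([439.0, 193.0, 501.0, 266.0], 0.88), ([212.0, 135.0, 288.0, 207.0], 0.85), ([282.0, 83.0, 346.0, 153.0], 0.71)]
bin [([315.0, 211.0, 391.0, 283.0], 0.57)]
probe_mid [([363.0, 233.0, 378.0, 259.0], 0.64)]
attenuator [([334.0, 223.0, 362.0, 236.0], 0.67)]
screwdriver [([275.0, 186
[... 303 characters left out ...]
, ([322.6, 133.4], 0.63)]
bin [([350.1, 247.1], 0.92)]
side [ 385.46102747 -661.01396373  912.27256429] [ 0.11807999  0.65438984 -0.74688088]
mast [([214.0, 130.0, 266.0, 184.0], 0.87), ([328.0, 240.0, 388.0, 294.0], 0.75), ([220.0, 286.0, 234.0, 323.0], 0.68)]
bin [([277.0, 182.0, 324.0, 222.0], 0.74)]
probe_mid [([293.0, 172.0, 298.0, 195.0], 0.6)]
attenuator [([287.0, 202.0, 308.0, 212.0], 0.43)]
screwdriver []
tape_roll [([363.0, 214.0, 392.0, 239.0], 0.88)]
head_grip [([221.0, 138.0], 0.74), ([334.8, 250.4], 0.64)]
cup_floor [([254.2, 138.1], 0.75), ([375.5, 247.6], 0.61)]
probe_mid [([298.6, 185.4], 0.54)]
mast [([234.3, 173.6], 0.95), ([241.8, 307.0], 0.7)]
bin [([305.6, 206.4], 0.8)]
```

View pics/scene0.png

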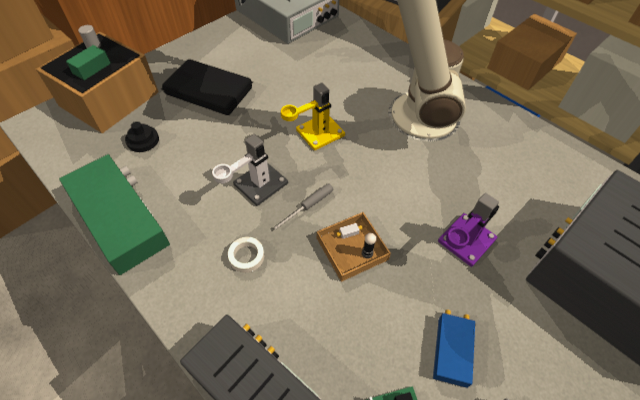

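View pics/side0.png

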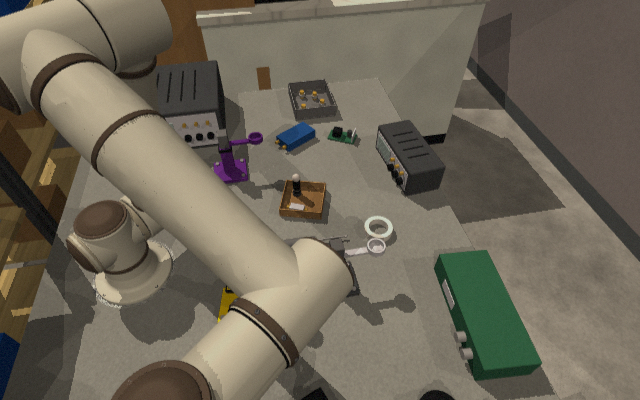

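```bash
python3 - <<'E'
import cv2
a=cv2.imread("pics/scene0.png")
b=cv2.resize(a[70:220,200:360],None,fx=5,fy=4*1.25,interpolation=cv2.INTER_CUBIC)[:600]
c=cv2.resize(a[185:305,320:510],None,fx=4,fy=4,interpolation=cv2.INTER_CUBIC)
cv2.imwrite("pics/c1.png",b[:600,:800]);cv2.imwrite("pics/c2.png",c)
E
```

```text
(no output)
```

View pics/c1.png

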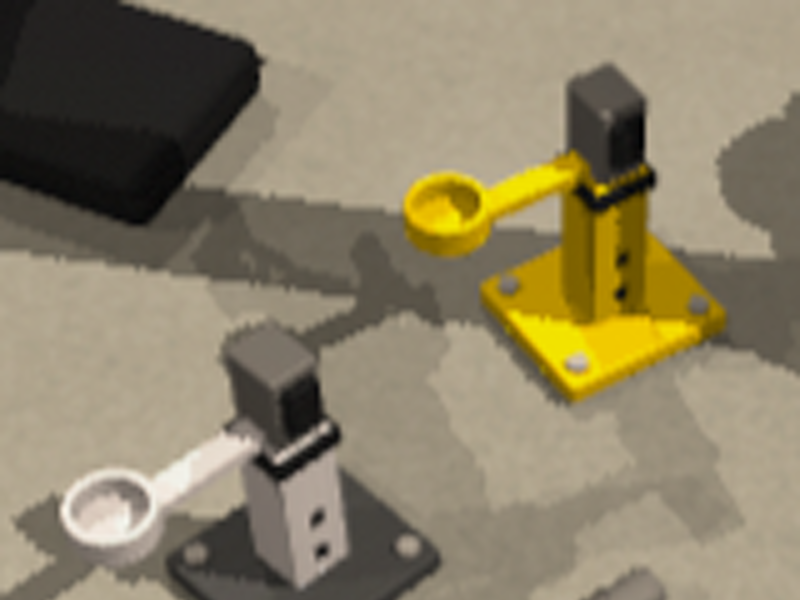

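View pics/c2.png

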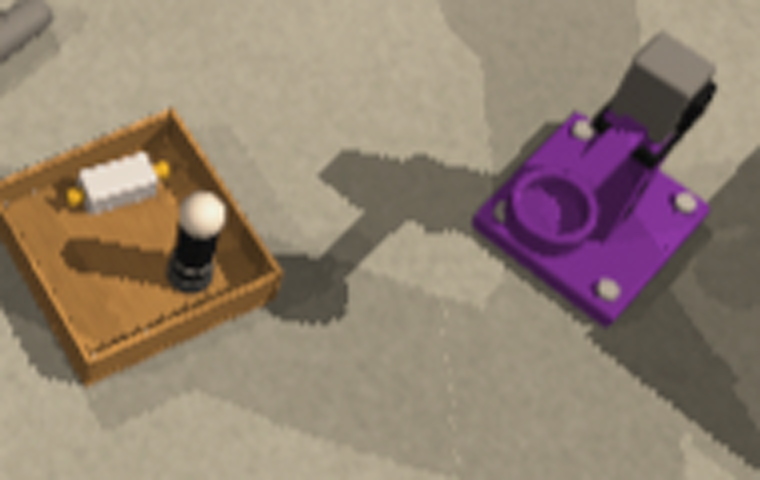

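```bash
python3 - <<'E'
from h import *
z=np.load("pics/scene0.npz"); d,K,c,img=z["d"],z["K"],z["c"],z["img"]
P=cloud(d,K,c)
# bench plane check
print("bench z",np.median(P[285:300,290:310,2]))
def reg(x0,x1,y0,y1,z0,z1,box):
    l,t,r,b=box; Q=P[t:b,l:r].reshape(-1,3); C=img[t:b,l:r].reshape(-1,3)
    m=(Q[:,2]>z0)&(Q[:,2]<z1); return Q[m],C[m]
print("cup px floor", ray_z((222,173),128,K,c), "rim", ray_z((222,171),142,K,c))
Q,C=reg(0,0,0,0,160,185,(235,130,275,170)); print("head top n",len(Q),Q.mean(0) if len(Q) else 0)
if len(Q):
    print(cv2.minAreaRect(Q[:,:2].astype(np.float32)))
Q,C=reg(0,0,0,0,134,150,(205,155,235,185)); print("cup rim",len(Q)); 
if len(Q): print(cv2.minAreaRect(Q[:,:2].astype(np.float32)), Q.mean(0))
print("mast foot origin",ray_z((264.2,185.4),0,K,c))
Q,C=reg(0,0,0,0,10,22,(225,150,295,210)); 
print("foot",cv2.minAreaRect(Q[:,:2].astype(np.float32)))
# ball
Q,C=reg(0,0,0,0,70,100,(355,225,385,262)); m=C.min(1)>120; print("ball",len(Q),m.sum(),Q[m].mean(0),Q[:,:].mean(0),Q[:,2].max())
Q,C=reg(0,0,0,0,26,36,(310,205,395,285)); print("bin rim",cv2.minAreaRect(Q[:,:2].astype(np.float32)))
print("bin", ray_z((350,247),0,K,c))
Q,C=reg(0,0,0,0,12,30,(333,222,363,238)); m=C.min(1)>110;print("att",m.sum(),cv2.minAreaRect(Q[m][:,:2].astype(np.float32)))
E
```

```text
bench z 1.3526065334958162
cup px floor [ 631.91276477 -140.24205475  128.        ] rim [ 633.32081568 -134.39073571  142.        ]
head top n 212 [ 536.08320074 -131.20650108  170.30482877]
((535.167724609375, -133.24124145507812), (31.010929107666016, 43.27873229980469), 4.299689292907715)
cup rim 164
((634.0247192382812, -134.6893768310547), (45.19269943237305, 44.90964889526367), 23.75359344482422) [ 634.59921061 -134.61644677  140.93466943]
mast foot origin [ 530.42804745 -125.75732524    0.        ]
foot ((534.4616088867188, -135.46633911132812), (110.86238098144531, 100.22987365722656), 0.0957445576786995)
ball 104 77 [487.36547161 206.86268158  85.77713018] [488.16447187 205.09360773  84.61590534] 93.15880529970013
bin rim ((499.0115661621094, 166.45553588867188), (132.94473266601562, 131.7642822265625), 72.3046875)
bin [499.82654229 162.08665196   0.        ]
att 173 ((475.6122741699219, 133.14952087402344), (23.229400634765625, 44.4278564453125), 65.85012817382812)
```

```bash
cat >> h.py <<'E'
def shift(cur_p,cur_R,tgt_p,tgt_R):
    return np.round(cur_R.inv().apply(np.array(tgt_p)-cur_p)/10,2), np.round(np.degrees((cur_R.inv()*tgt_R).as_rotvec()),2)
# jaws along world y, pointing down: tool x=+y or -y
RD=R.from_matrix(np.array([[0,1,0],[1,0,0],[0,0,-1.]]).T) # x=+y,y=+x,z=-z
E
python3 - <<'E'
from h import *
p=arm.camera_params("wrist"); print(np.round(p["mount"],3),p["mtx"])
s=arm.read_state(); cp=np.array([278.486,-559.504,207.712]); cR=R.from_quat(s["ee_rot"])
print(cR.as_matrix().round(3), s["clock"],arm.grip_point_offset)
print(shift(cp,cR,[300,-500,300],RD)); print(shift(cp,cR,[440,206,270],RD))
E
```

```text
[[ 1.00000e+00 -0.00000e+00 -1.00000e-03 -6.94000e-01]
 [ 1.00000e-03  9.48000e-01  3.18000e-01 -8.12010e+01]
 [ 1.00000e-03 -3.18000e-01  9.48000e-01 -1.65561e+02]
 [ 0.00000e+00  0.00000e+00  0.00000e+00  1.00000e+00]] [[315.98007554   0.         320.06129084]
 [  0.         315.98007554 197.29480644]
 [  0.           0.           1.        ]]
[[-0.446  0.895 -0.   ]
 [ 0.895  0.446 -0.   ]
 [-0.    -0.    -1.   ]] 1.2 18.700000000000003
(array([ 4.37,  4.58, -9.23]), array([-0.  ,  0.  , 26.46]))
(array([61.34, 48.56, -6.23]), array([-0.  ,  0.  , 26.46]))
```

Call:
move_arm([
  [4.4, 4.6, -9, 0, 0, 10, 0],
  [9.0, 7.6, -9, 0, 0, 20, 0],
  [14, 11.5, -9, 0, 0, 26.46, 0],
  [20, 16, -9, 0, 0, 26.46, 0],
  [26, 21, -9, 0, 0, 26.46, 0],
  [32, 26, -9, 0, 0, 26.46, 0],
  [38, 31, -9, 0, 0, 26.46, 0],
  [44, 36, -8, 0, 0, 26.46, 0],
  [50, 41, -7, 0, 0, 26.46, 0],
  [55, 46, -6, 0, 0, 26.46, 0],
  [59.24, 52.76, -5, 0, 0, 26.46, 0],
  [59.24, 52.76, -5, 0, 0, 26.46, 0],
  [59.24, 52.76, -5, 0, 0, 26.46, 60],
  [59.24, 52.76, -5, 0, 0, 26.46, 60],
])

```text
clock: 2.95
position: [487.3, 208.7, 256.4]
ee_rot: [0.706, 0.708, -0.001, -0.0]
contact_force: [-0.7, 0.1, -0.0]
gripper_width: 65.4
```

```bash
python3 - <<'E'
from h import *
img,d,K,c=cam("wrist"); s=arm.read_state(); print(s["clock"],s["position"],s["gripper_width"],R.from_quat(s["ee_rot"]).as_matrix().round(4).tolist())
cv2.imwrite("pics/w1.png",img); np.savez("pics/w1.npz",img=img,d=d,K=K,c=c)
print(arm.tip_of("probe_mid","wrist"),arm.search_frame("probe_mid","wrist"))
P=cloud(d,K,c); np.set_printoptions(suppress=True)
near=(np.abs(P[...,0]-487)<40)&(np.abs(P[...,1]-206)<40)
ball=near&(P[...,2]>64)&(P[...,2]<100)&(img.min(-1)>90)
Q=P[ball]; print(len(Q),Q.mean(0),Q.min(0),Q.max(0))
from scipy.optimize import least_squares
f=least_squares(lambda x:np.linalg.norm(Q-x,axis=1)-13,Q.mean(0)-[0,0,5],loss="soft_l1"); print("ball ctr",f.x,np.abs(f.fun).mean())
rim=(P[...,2]>28)&(P[...,2]<36)&(np.abs(P[...,0]-499)<90)&(np.abs(P[...,1]-166)<90)
print(cv2.minAreaRect(P[rim][:,:2].astype(np.float32)))
E
```

```text
3.0 [487.73248904 208.95018794 256.27367006] 65.22730565156235 [[-0.0026, 1.0, -0.0011], [1.0, 0.0026, -0.0008], [-0.0008, -0.0011, -1.0]]
[{'uv': [318.3, 162.9], 'score': 0.91}] [{'bbox': [302.5, 144.4, 330.7, 176.8], 'score': 0.7}]
425 [482.07405422 202.03484024  83.94299488] [471.44466572 190.0541306   64.0718625 ] [495.89893592 214.50158077  89.79146062]
ball ctr [484.09291256 201.87100758  75.41827226] 0.41409327710614957
((498.5326232910156, 165.84762573242188), (130.3331298828125, 130.37506103515625), 72.28727722167969)
```

View pics/w1.png

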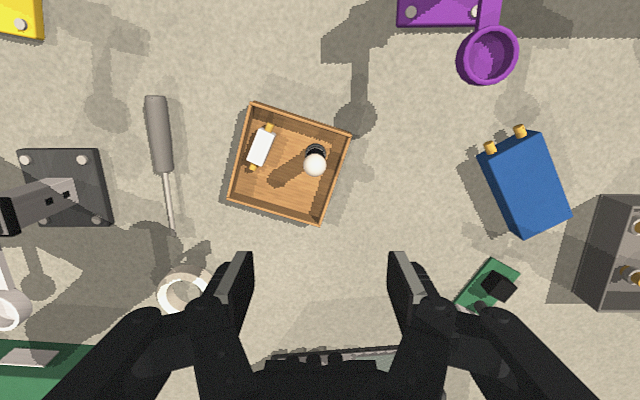

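Call:
move_arm([
  [-0.71, -0.37, 5, 0, 0, 0, 60],
  [-0.71, -0.37, 10, 0, 0, 0, 60],
  [-0.71, -0.37, 14, 0, 0, 0, 60],
  [-0.71, -0.37, 14, 0, 0, 0, 60],
  [-0.71, -0.37, 14, 0, 0, 0, 60],
])

```text
clock: 3.72
position: [484.4, 198.8, 120.0]
ee_rot: [0.707, 0.707, 0.002, 0.001]
contact_force: [-1.0, -0.3, 0.1]
gripper_width: 65.6
```

```bash
python3 - <<'E'
from h import *
img,d,K,c=cam("wrist"); s=arm.read_state(); print(s["clock"],s["position"],s["contact_force"])
cv2.imwrite("pics/w2.png",img)
P=cloud(d,K,c); np.set_printoptions(suppress=True)
near=(np.abs(P[...,0]-484)<40)&(np.abs(P[...,1]-202)<40)
ball=near&(P[...,2]>66)&(P[...,2]<100)&(img.min(-1)>90)
Q=P[ball]
from scipy.optimize import least_squares
f=least_squares(lambda x:np.linalg.norm(Q-x,axis=1)-13,Q.mean(0)-[0,0,5],loss="soft_l1"); print("ball ctr",len(Q),f.x,np.abs(f.fun).mean())
E
```

```text
3.775 [484.61773969 199.2059754  120.29386402] [-0.15633993 -0.5803817  -0.67371376]
ball ctr 1041 [484.00730375 201.72362554  75.40180081] 0.3771226533633174
```

View pics/w2.png

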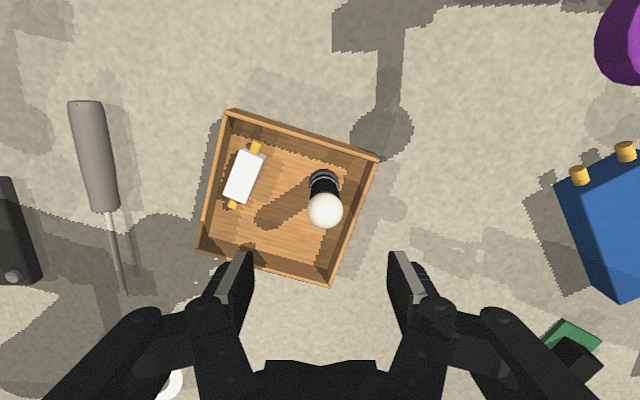

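Call:
move_arm([
  [0.26, -0.05, 0, 0, 0, 0, 60],
  [0.26, -0.05, 3, 0, 0, 0, 60],
  [0.26, -0.05, 6, 0, 0, 0, 60],
  [0.26, -0.05, 8.3, 0, 0, 0, 60],
  [0.26, -0.05, 8.3, 0, 0, 0, 60],
  [0.26, -0.05, 8.3, 0, 0, 0, 60],
  [0.26, -0.05, 8.3, 0, 0, 0, 60],
])

```text
clock: 4.65
position: [483.5, 202.2, 36.1]
ee_rot: [0.707, 0.707, 0.001, 0.0]
contact_force: [0.8, -1.0, 0.4]
gripper_width: 65.1
```

```bash
python3 - <<'E'
from h import *
img,d,K,c=cam("wrist"); s=arm.read_state(); print(s["clock"],s["position"],s["contact_force"],s["gripper_width"])
cv2.imwrite("pics/w3.png",img)
P=cloud(d,K,c); np.set_printoptions(suppress=True)
near=(np.abs(P[...,0]-484)<40)&(np.abs(P[...,1]-202)<30)
ball=near&(P[...,2]>66)&(P[...,2]<100)&(img.min(-1)>90)
Q=P[ball]
from scipy.optimize import least_squares
f=least_squares(lambda x:np.linalg.norm(Q-x,axis=1)-13,Q.mean(0)-[0,0,5],loss="soft_l1"); print("ball ctr",len(Q),f.x,np.abs(f.fun).mean())
E
```

```text
4.7 [483.37485707 202.00159634  35.96652708] [-0.44058251  0.05385935 -0.79497699] 65.14607311225747
ball ctr 2548 [483.91257555 201.65557567  75.34925203] 0.35088279649055676
```

View pics/w3.png

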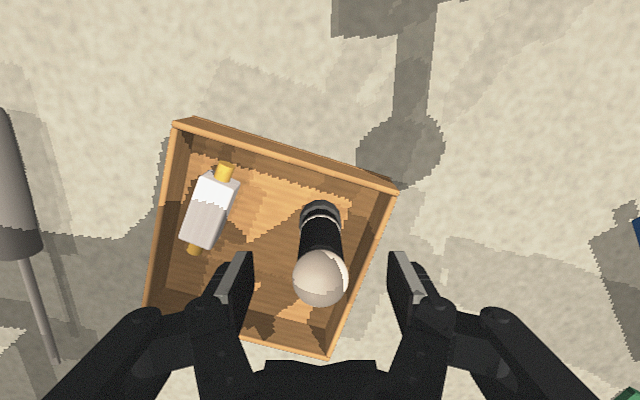

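Call:
move_arm([
  [0, 0.05, 0.3, 0, 0, 0, 60],
  [0, 0.05, 0.3, 0, 0, 0, 140],
  [0, 0.05, 0.3, 0, 0, 0, 255],
  [0, 0.05, 0.3, 0, 0, 0, 255],
  [0, 0.05, 0.3, 0, 0, 0, 255],
  [0, 0.05, 0.3, 0, 0, 0, 255],
  [0, 0.05, 0.3, 0, 0, 0, 255],
])

```text
clock: 5.58
position: [483.3, 201.5, 31.9]
ee_rot: [0.707, 0.707, 0.0, 0.0]
contact_force: [-0.6, -0.1, 3.1]
gripper_width: 23.0
```

```bash
python3 - <<'E'
from h import *
img,d,K,c=cam("wrist"); s=arm.read_state(); print(s["clock"],s["position"],s["contact_force"],s["gripper_width"])
cv2.imwrite("pics/w4.png",img)
E
```

```text
5.625 [483.35105441 201.5313887   31.92632488] [-0.83259273 -0.23609911  3.30184197] 23.210345864186138
```

View pics/w4.png

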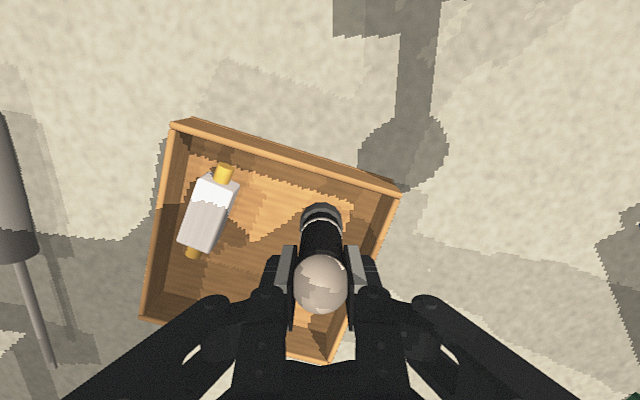

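Call:
move_arm([
  [0, 0, -2, 0, 0, 0, 255],
  [0, 0, -5, 0, 0, 0, 255],
  [0, 0, -9, 0, 0, 0, 255],
  [0, 0, -13, 0, 0, 0, 255],
  [0, 0, -17, 0, 0, 0, 255],
  [0, 0, -19, 0, 0, 0, 255],
  [-3, 2, -19, 0, 0, 0, 255],
  [-7, 4, -19, 0, 0, 0, 255],
  [-11, 6.5, -19, 0, 0, 0, 255],
  [-15, 9, -19, 0, 0, 0, 255],
  [-19, 11, -19, 0, 0, 0, 255],
  [-23, 13, -19, 0, 0, 0, 255],
  [-26, 15, -19, 0, 0, 0, 255],
  [-28, 15, -19, 0, 0, 0, 255],
  [-28, 15, -19, 0, 0, 0, 255],
  [-28, 15, -19, 0, 0, 0, 255],
])

```text
clock: 7.62
position: [632.5, -78.0, 221.5]
ee_rot: [0.707, 0.707, -0.0, -0.0]
contact_force: [0.6, 0.0, -0.6]
gripper_width: 23.3
```

```bash
python3 - <<'E'
from h import *
img,d,K,c=cam("wrist"); s=arm.read_state(); print(s["clock"],s["position"],s["contact_force"],s["gripper_width"],R.from_quat(s["ee_rot"]).as_matrix().round(4).tolist())
cv2.imwrite("pics/w5.png",img); np.savez("pics/w5.npz",img=img,d=d,K=K,c=c)
si,sd,sK,sc=cam("scene"); cv2.imwrite("pics/s5.png",si)
print(arm.tip_of("cup_floor","wrist"),arm.tip_of("probe_mid","wrist"))
P=cloud(d,K,c); np.set_printoptions(suppress=True)
near=(np.abs(P[...,0]-634)<40)&(np.abs(P[...,1]+135)<40)
rim=near&(P[...,2]>137)&(P[...,2]<147)
Q=P[rim][:,:2]; print(len(Q),P[rim].mean(0)); print(cv2.minEnclosingCircle(Q.astype(np.float32)),cv2.minAreaRect(Q.astype(np.float32)))
fl=near&(P[...,2]>123)&(P[...,2]<133); print(fl.sum(),P[fl].mean(0))
near=(np.abs(P[...,0]-535)<50)&(np.abs(P[...,1]+135)<50)
Q=P[near&(P[...,2]>165)&(P[...,2]<178)]; print("top",len(Q), Q.mean(0) if len(Q) else '', cv2.minAreaRect(Q[:,:2].astype(np.float32)) if len(Q) else '')
near=(np.abs(P[...,0]-633)<40)&(np.abs(P[...,1]-s["position"][1])<30)
Q=P[near&(P[...,2]>245)&(img.min(-1)>90)]; print(len(Q))
from scipy.optimize import least_squares
if len(Q):
  f=least_squares(lambda x:np.linalg.norm(Q-x,axis=1)-13,Q.mean(0)-[0,0,5],loss="soft_l1"); print("ball ctr",len(Q),f.x,np.abs(f.fun).mean())
E
```

```text
7.675 [632.65775641 -77.70995622 221.76163657] [-0.2395175  -0.13751329 -0.44663043] 23.042230046375767 [[-0.001, 1.0, -0.0002], [1.0, 0.001, 0.0003], [0.0003, -0.0002, -1.0]]
[{'uv': [252.7, 194.0], 'score': 0.97}] [{'uv': [319.9, 254.5], 'score': 0.88}]
1016 [ 631.7262739  -137.25150861  140.87693664]
((632.475830078125, -137.51995849609375), 23.196414947509766) ((632.31201171875, -137.364990234375), (44.96912384033203, 45.07562255859375), 4.547451496124268)
1732 [ 626.35082004 -137.82603455  128.22209723]
top 2980 [ 532.61096524 -136.66171024  170.93580359] ((532.62451171875, -135.03759765625), (30.11659812927246, 41.88043975830078), 0.027288056910037994)
3766
ball ctr 3766 [632.52862893 -78.19035597 264.90747262] 3.3519790215469594
```

View pics/w5.png

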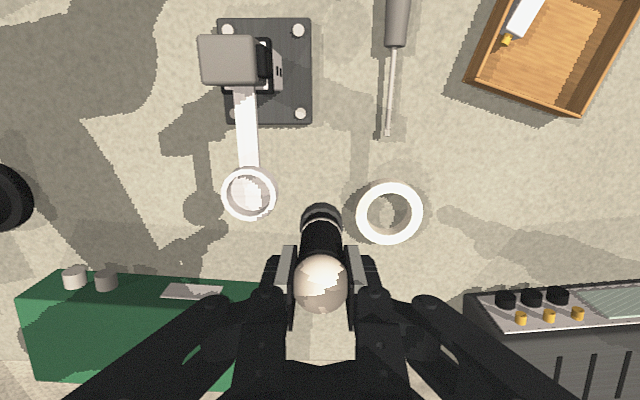

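View pics/s5.png

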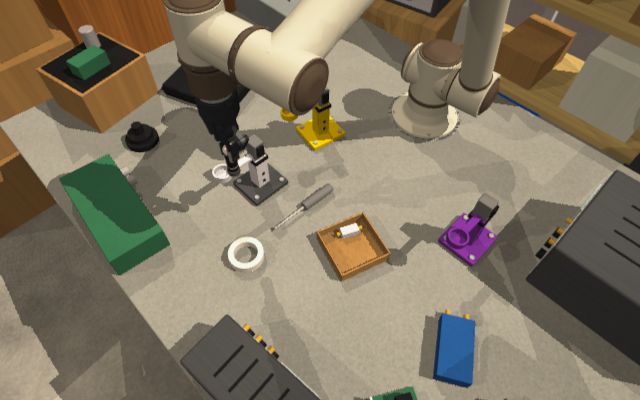

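Call:
move_arm([
  [-2, -0.05, 0, 0, 0, 0, 255],
  [-4, -0.05, 0, 0, 0, 0, 255],
  [-5.5, -0.05, 0, 0, 0, 0, 255],
  [-5.95, -0.05, 1, 0, 0, 0, 255],
  [-5.95, -0.05, 2.5, 0, 0, 0, 255],
  [-5.95, -0.05, 3.8, 0, 0, 0, 255],
  [-5.95, -0.05, 4, 0, 0, 0, 255],
  [-5.95, -0.05, 4, 0, 0, 0, 255],
  [-5.95, -0.05, 4, 0, 0, 0, 255],
])

```text
clock: 8.95
position: [633.1, -137.9, 182.4]
ee_rot: [0.707, 0.707, 0.0, 0.001]
contact_force: [0.6, 0.2, -1.2]
gripper_width: 23.0
```

```bash
python3 - <<'E'
from h import *
img,d,K,c=cam("wrist"); s=arm.read_state(); print(s["clock"],s["position"],s["contact_force"],s["gripper_width"],R.from_quat(s["ee_rot"]).as_matrix().round(4).tolist())
cv2.imwrite("pics/w6.png",img); np.savez("pics/w6.npz",img=img,d=d,K=K,c=c)
si,sd,sK,sc=cam("scene"); np.savez("pics/s6.npz",img=si,d=sd,K=sK,c=sc)
cv2.imwrite("pics/s6.png",cv2.resize(si[110:210,180:300],None,fx=6,fy=6,interpolation=cv2.INTER_CUBIC))
si,sd,sK,sc=cam("side"); np.savez("pics/d6.npz",img=si,d=sd,K=sK,c=sc)
cv2.imwrite("pics/d6.png",cv2.resize(si[200:300,320:440],None,fx=6,fy=6,interpolation=cv2.INTER_CUBIC))
P=cloud(d,K,c); np.set_printoptions(suppress=True)
near=(np.abs(P[...,0]-634)<40)&(np.abs(P[...,1]+137)<40)
rim=near&(P[...,2]>137)&(P[...,2]<147)
Q=P[rim][:,:2]; print(len(Q)); 
if len(Q): print(cv2.minEnclosingCircle(Q.astype(np.float32)))
t=s["position"]; near=(np.abs(P[...,0]-t[0])<14)&(np.abs(P[...,1]-t[1])<11)
Q=P[near&(P[...,2]>t[2]+34)]; print(len(Q))
from scipy.optimize import least_squares
f=least_squares(lambda x:np.linalg.norm(Q-x,axis=1)-13,Q.mean(0)-[0,0,5],loss="soft_l1",f_scale=.5); print("ball ctr",len(Q),f.x,np.abs(f.fun).mean())
E
```

```text
9.0 [ 633.06859317 -137.95340445  182.40023923] [ 0.03867008  1.00924777 -0.71869126] 22.704599268736544 [[-0.0003, 1.0, 0.0013], [1.0, 0.0003, -0.0001], [-0.0001, 0.0013, -1.0]]
960
((632.25537109375, -137.4781951904297), 22.85935401916504)
5402
ball ctr 5402 [ 625.126213   -138.21966636  267.01908422] 13.691619763163757
```

View pics/w6.png

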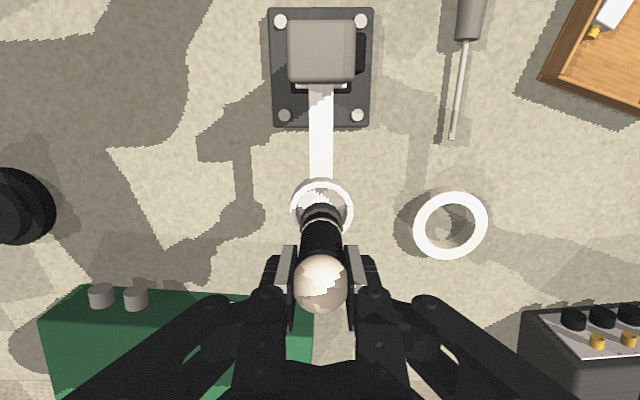

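View pics/s6.png

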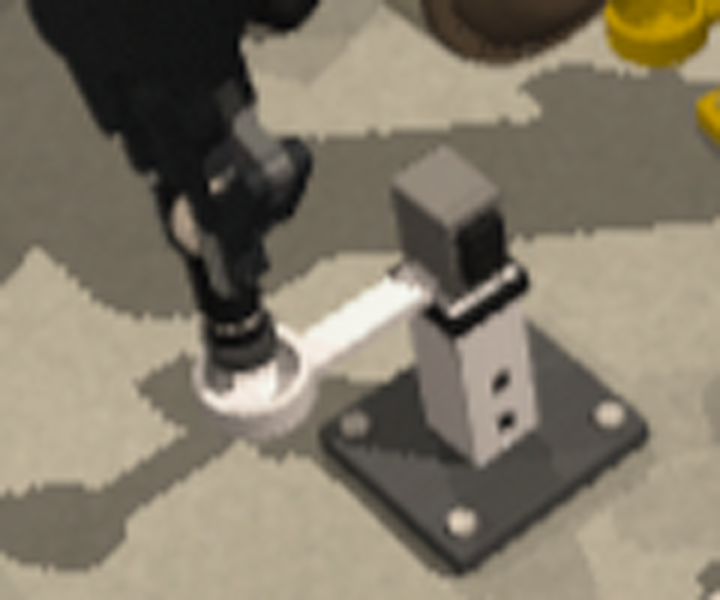

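View pics/d6.png

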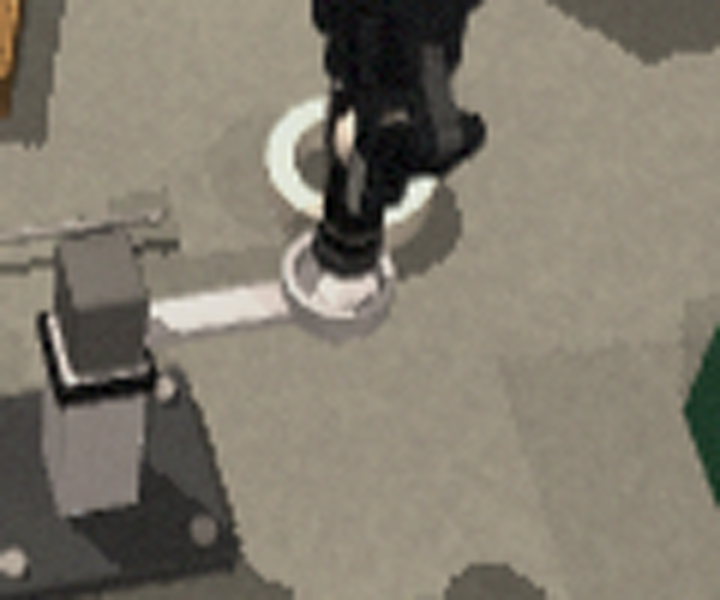

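```bash
python3 - <<'E'
from h import *
from scipy.optimize import least_squares
for n in ("w6","s6","d6"):
    z=np.load(f"pics/{n}.npz"); d,K,c,img=z["d"],z["K"],z["c"],z["img"]; P=cloud(d,K,c)
    near=(np.abs(P[...,0]-633)<35)&(np.abs(P[...,1]+137)<35)
    rim=P[near&(P[...,2]>138.5)&(P[...,2]<145)][:,:2]
    foot=P[near&(P[...,2]>157)&(P[...,2]<165)]
    cc=cv2.minEnclosingCircle(rim.astype(np.float32)) if len(rim) else None
    b=foot[np.linalg.norm(foot[:,:2]-[633,-137],axis=1)<20][:,:2]
    v=c[:2,3]-np.array([633,-137]); v/=np.linalg.norm(v)
    if len(b)>5:
        f=least_squares(lambda x:np.linalg.norm(b-x,axis=1)-14,[633,-137],loss="soft_l1",f_scale=.5)
        print(n,"rim",len(rim),cc,"foot",len(b),f.x.round(2),np.abs(f.fun).mean().round(2),"res std")
    # overlay
    o=cv2.resize(img,None,fx=6,fy=6,interpolation=cv2.INTER_CUBIC)
    def circ(x,y,zz,r,col):
        pts=np.array([proj([x+r*np.cos(t),y+r*np.sin(t),zz],K,c) for t in np.linspace(0,6.283,60)])
        cv2.polylines(o,[np.round((pts+.5)*6).astype(int)],True,col,1)
        return pts
    circ(632.4,-137.45,142,18,(0,0,255));pp=circ(632.4,-137.45,142,23,(0,0,255))
    circ(633.5,-137.9,154.5,14,(0,255,0));circ(633.5,-137.9,166.5,14,(0,255,0))
    u,v=(pp.mean(0)*6).astype(int); cv2.imwrite(f"pics/o_{n}.png",o[max(v-220,0):v+180,max(u-250,0):u+250])
E
python3 -c "
import cv2,numpy as np
a=[cv2.imread(f'pics/o_{n}.png') for n in ('w6','s6','d6')]
h=min(i.shape[0] for i in a); o=np.hstack([cv2.resize(i[:h],None,fx=.53,fy=.53) if 0 else i[:h,110:376] for i in a]); cv2.imwrite('pics/o6.png',o); print(o.shape)"
```

```text
w6 rim 915 ((632.25537109375, -137.4781951904297), 22.85935401916504) foot 190 [ 634.32 -137.59] 0.29 res std
s6 rim 83 ((633.6168823242188, -134.58619689941406), 23.521039962768555) foot 29 [ 634.42 -136.78] 0.76 res std
d6 rim 79 ((630.57080078125, -137.8312530517578), 22.92624855041504) foot 24 [ 632.91 -136.35] 0.69 res std
(400, 798, 3)
```

View pics/o6.png

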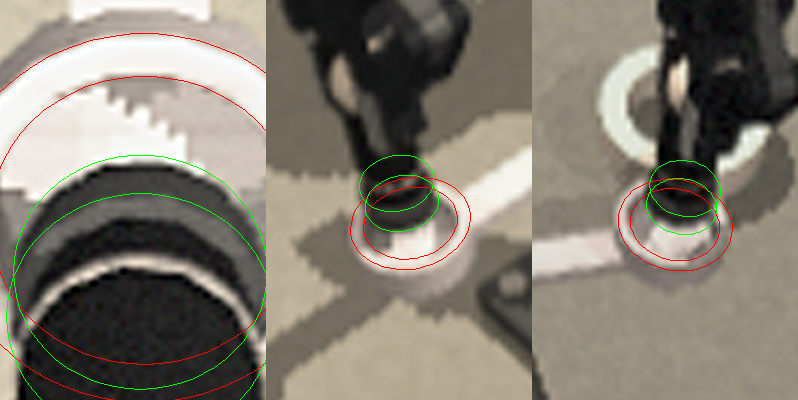

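Call:
move_arm([
  [0, -0.17, 0, 0, 0, 0, 255],
  [0, -0.17, 0.5, 0, 0, 0, 255],
  [0, -0.17, 1.0, 0, 0, 0, 255],
  [0, -0.17, 1.4, 0, 0, 0, 255],
  [0, -0.17, 1.8, 0, 0, 0, 255],
  [0, -0.17, 2.1, 0, 0, 0, 255],
  [0, -0.17, 2.3, 0, 0, 0, 255],
  [0, -0.17, 2.3, 0, 0, 0, 255],
  [0, -0.17, 2.3, 0, 0, 0, 255],
])

```text
clock: 10.22
position: [631.1, -138.1, 158.9]
ee_rot: [0.707, 0.707, 0.0, 0.0]
contact_force: [0.5, 1.0, -1.3]
gripper_width: 23.1
```

```bash
cat > m.py <<'E'
from h import *
import sys
from scipy.optimize import least_squares
tag=sys.argv[1]
s=arm.read_state(); print(s["clock"],s["position"].round(2),s["contact_force"].round(2),s["gripper_width"].round(2),R.from_quat(s["ee_rot"]).as_matrix().round(4).tolist())
for n in ("wrist","scene","side"):
    img,d,K,c=cam(n); P=cloud(d,K,c); np.savez(f"pics/{n}{tag}.npz",img=img,d=d,K=K,c=c)
    o=cv2.resize(img,None,fx=6,fy=6,interpolation=cv2.INTER_CUBIC)
    u,v=(proj([632.4,-137.45,150],K,c)*6).astype(int); cv2.imwrite(f"pics/{n}{tag}.png",o[max(v-250,0):v+200,max(u-200,0):u+200])
    if n=="wrist": cv2.imwrite(f"pics/wfull{tag}.png",img)
E
python3 m.py 7; python3 -c "
import cv2,numpy as np
a=[cv2.imread(f'pics/{n}7.png') for n in ('wrist','scene','side')]
cv2.imwrite('pics/all7.png',np.hstack([cv2.resize(i,(266,int(i.shape[0]*266/i.shape[1])))[:280] for i in a]))"
```

```text
Traceback (most recent call last):
  File "m.py", line 5, in <module>
    s=arm.read_state(); print(s["clock"],s["position"].round(2),s["contact_force"].round(2),s["gripper_width"].round(2),R.from_quat(s["ee_rot"]).as_matrix().round(4).tolist())
                                                                                            ^^^^^^^^^^^^^^^^^^^^^^^^
AttributeError: 'float' object has no attribute 'round'
[ WARN:0@0.022] global loadsave.cpp:275 findDecoder imread_('pics/wrist7.png'): can't open/read file: check file path/integrity
[ WARN:0@0.022] global loadsave.cpp:275 findDecoder imread_('pics/scene7.png'): can't open/read file: check file path/integrity
[ WARN:0@0.022] global loadsave.cpp:275 findDecoder imread_('pics/side7.png'): can't open/read file: check file path/integrity
Traceback (most recent call last):
AttributeError: 'NoneType' object has no attribute 'shape'
```

```bash
sed -i 's/s\["gripper_width"\].round(2)/s["gripper_width"]/' m.py; cat >> m.py <<'E'
a=[cv2.imread(f'pics/{n}{tag}.png') for n in ('wrist','scene','side')]
o=np.zeros((300,798,3),np.uint8)
for k,i in enumerate(a):
    i=cv2.resize(i,(266,int(i.shape[0]*266/i.shape[1])))[:300]; o[:i.shape[0],k*266:k*266+266]=i
cv2.imwrite(f'pics/all{tag}.png',o)
E
python3 m.py 7
```

```text
10.225 [ 631.09 -138.1   158.89] [ 0.46  0.97 -1.28] 23.10844203551717 [[-0.0, 1.0, 0.0003], [1.0, 0.0, -0.0001], [-0.0001, 0.0003, -1.0]]
```

View pics/all7.png

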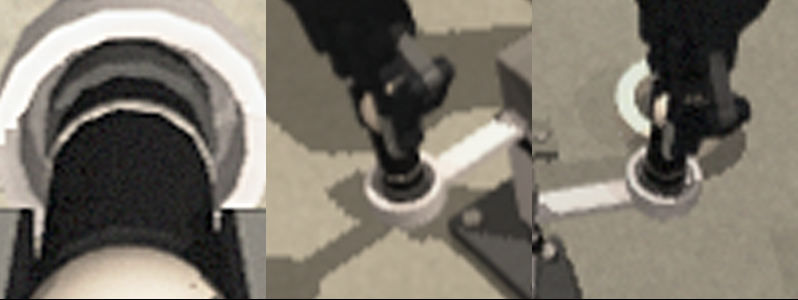

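Call:
move_arm([
  [0, 0, 0.15, 0, 0, 0, 255],
  [0, 0, 0.3, 0, 0, 0, 255],
  [0, 0, 0.3, 0, 0, 0, 255],
  [0, 0, 0.3, 0, 0, 0, 255],
])

```text
clock: 10.88
position: [631.1, -138.1, 156.0]
ee_rot: [0.707, 0.707, 0.0, 0.0]
contact_force: [0.6, 0.5, 1.6]
gripper_width: 22.9
```

Call:
move_arm([
  [0, 0, 0.02, 0, 0, 0, 180],
  [0, 0, 0.02, 0, 0, 0, 150],
  [0, 0, 0.02, 0, 0, 0, 120],
  [0, 0, 0.02, 0, 0, 0, 60],
  [0, 0, 0.02, 0, 0, 0, 60],
  [0, 0, 0.02, 0, 0, 0, 60],
])

```text
clock: 11.62
position: [631.0, -138.1, 155.5]
ee_rot: [0.707, 0.707, -0.0, -0.0]
contact_force: [0.0, -0.2, -0.2]
gripper_width: 65.7
```

```bash
python3 m.py 8
```

```text
11.625 [ 630.96 -138.08  155.49] [ 0.01 -0.18 -0.22] 65.66104508654784 [[0.0, 1.0, -0.0001], [1.0, -0.0, 0.0], [0.0, -0.0001, -1.0]]
```

View pics/all8.png

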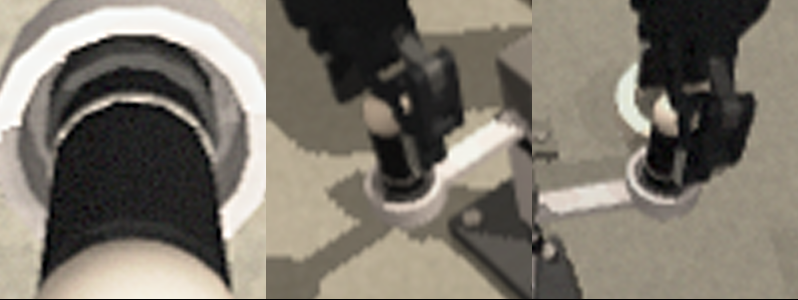

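View pics/wfull8.png

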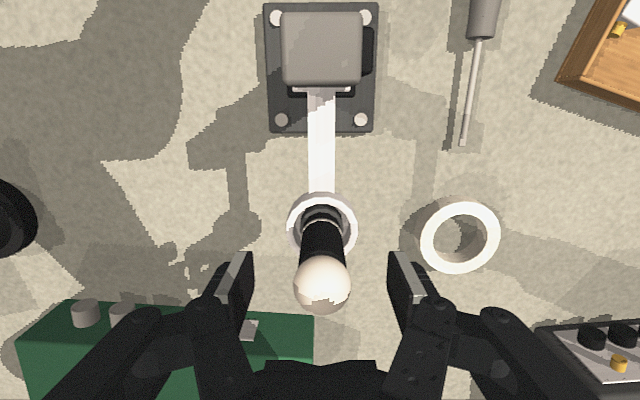

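Call:
move_arm([
  [0, 0, -1, 0, 0, 0, 60],
  [0, 0, -3, 0, 0, 0, 60],
  [0, 0, -6, 0, 0, 0, 60],
  [0, 0, -9.5, 0, 0, 0, 60],
  [0, -2, -9.5, 0, 0, 0, 60],
  [0, -5, -9.5, 0, 0, 0, 60],
  [0, -8, -9.5, 0, 0, 0, 60],
  [0.05, -9.85, -9.5, 0, 0, 0, 60],
  [0.05, -9.85, -9.5, 0, 0, 0, 60],
  [0.05, -9.85, -9.5, 0, 0, 0, 60],
])

```text
clock: 13.02
position: [533.2, -137.6, 251.2]
ee_rot: [0.707, 0.707, 0.0, 0.001]
contact_force: [-0.3, 0.3, -0.2]
gripper_width: 64.9
```

```bash
python3 m.py 9; python3 - <<'E'
from h import *
from scipy.optimize import least_squares
z=np.load("pics/wrist9.npz"); d,K,c,img=z["d"],z["K"],z["c"],z["img"]; P=cloud(d,K,c)
near=(np.abs(P[...,0]-532)<50)&(np.abs(P[...,1]+137)<50)
Q=P[near&(P[...,2]>166)&(P[...,2]<178)]; print("top",len(Q),Q[:,2].mean(),cv2.minAreaRect(Q[:,:2].astype(np.float32)))
Q=P[near&(P[...,2]>168.5)&(P[...,2]<178)]; print("top",len(Q),Q[:,2].mean(),cv2.minAreaRect(Q[:,:2].astype(np.float32)))
near=(np.abs(P[...,0]-634)<40)&(np.abs(P[...,1]+137)<40)
rim=P[near&(P[...,2]>138.5)&(P[...,2]<145)][:,:2]; print("rim",cv2.minEnclosingCircle(rim.astype(np.float32)))
Q=P[near&(P[...,2]>190)]
f=least_squares(lambda x:np.linalg.norm(Q-x,axis=1)-13,Q.mean(0)-[0,0,5],loss="soft_l1",f_scale=.5); print("ball ctr",len(Q),f.x,np.abs(f.fun).mean())
E
```

```text
13.025 [ 533.18 -137.62  251.15] [-0.25  0.3  -0.22] 64.93056253445212 [[-0.0001, 1.0, 0.0014], [1.0, 0.0001, -0.0002], [-0.0002, 0.0014, -1.0]]
top 1519 171.07624124154802 ((532.6890869140625, -137.9615936279297), (30.503013610839844, 35.937435150146484), 0.4487297534942627)
top 1460 171.21581399122817 ((532.5584716796875, -137.9832763671875), (30.132047653198242, 35.90508270263672), 0.7740165591239929)
rim ((632.3421020507812, -137.31419372558594), 22.94890594482422)
ball ctr 826 [ 632.01488148 -137.68794993  199.40758411] 0.43045169415870327
```

View pics/wfull9.png

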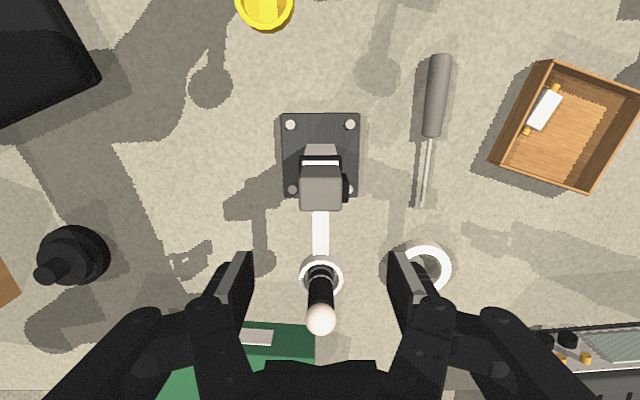

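View pics/all9.png

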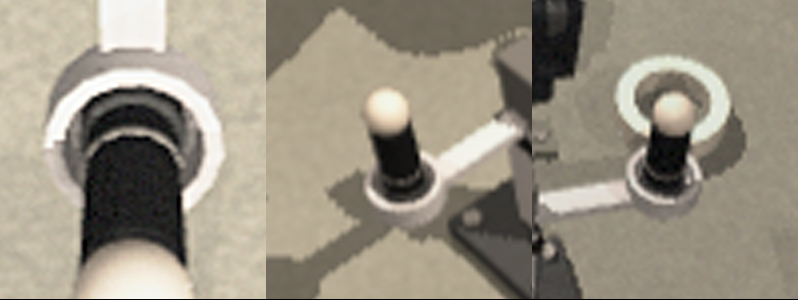

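Call:
move_arm([
  [0.02, 0, 3, 0, 0, 0, 60],
  [0.02, 0, 6, 0, 0, 0, 60],
  [0.02, 0, 9, 0, 0, 0, 60],
  [0.02, 0, 11, 0, 0, 0, 60],
  [0.02, 0, 11.9, 0, 0, 0, 60],
  [0.02, 0, 11.9, 0, 0, 0, 60],
  [0.02, 0, 11.9, 0, 0, 0, 60],
])

```text
clock: 14.05
position: [533.3, -137.5, 132.4]
ee_rot: [0.707, 0.707, 0.001, 0.001]
contact_force: [0.2, 0.0, 1.1]
gripper_width: 65.6
```

```bash
python3 m.py 10; python3 - <<'E'
from h import *
o=[]
for n in("scene","side"):
    z=np.load(f"pics/{n}10.npz"); K,c,img=z["K"],z["c"],z["img"]
    u,v=proj([550,-137,150],K,c).astype(int); o.append(cv2.resize(img[v-45:v+45,u-33:u+33],None,fx=6,fy=6,interpolation=cv2.INTER_CUBIC))
cv2.imwrite("pics/h10.png",np.hstack(o))
E
```

```text
14.05 [ 533.33 -137.45  132.44] [0.24 0.04 1.13] 65.62246062969962 [[-0.0002, 1.0, 0.0019], [1.0, 0.0002, -0.0003], [-0.0003, 0.0019, -1.0]]
```

View pics/wfull10.png

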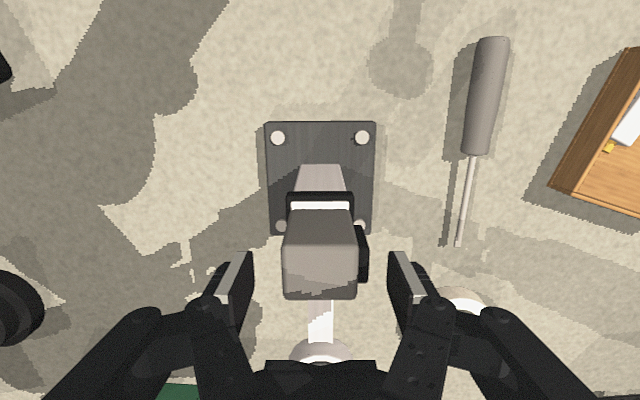

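View pics/h10.png

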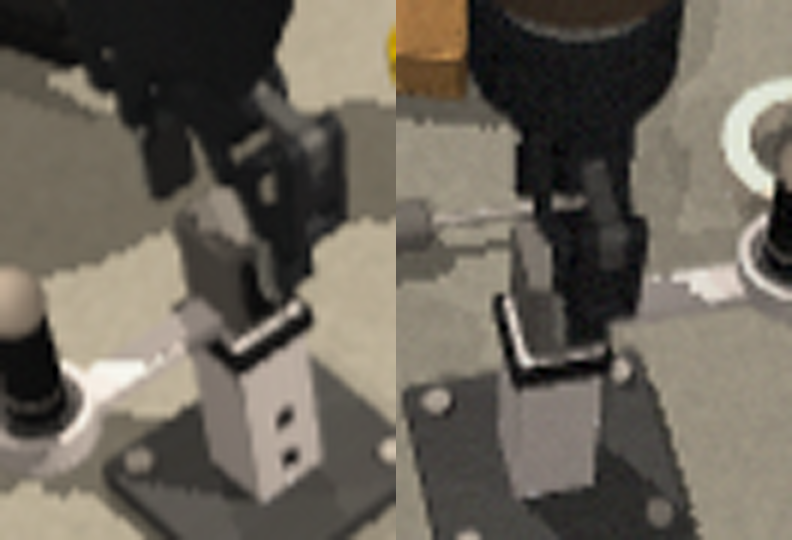

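Call:
move_arm([
  [0, 0, 0.1, 0, 0, 0, 110],
  [0, 0, 0.1, 0, 0, 0, 122],
  [0, 0, 0.1, 0, 0, 0, 130],
  [0, 0, 0.1, 0, 0, 0, 136],
  [0, 0, 0.1, 0, 0, 0, 142],
  [0, 0, 0.1, 0, 0, 0, 150],
  [0, 0, 0.1, 0, 0, 0, 170],
  [0, 0, 0.1, 0, 0, 0, 255],
  [0, 0, 0.1, 0, 0, 0, 255],
  [0, 0, 0.1, 0, 0, 0, 255],
])

```text
clock: 15.45
position: [532.8, -137.8, 131.5]
ee_rot: [0.707, 0.707, 0.0, 0.001]
contact_force: [-1.1, 3.4, 7.1]
gripper_width: 35.2
```

```bash
python3 m.py 11; python3 - <<'E'
from h import *
o=[]
for n in("scene","side"):
    z=np.load(f"pics/{n}11.npz"); K,c,img=z["K"],z["c"],z["img"]
    u,v=proj([570,-137,150],K,c).astype(int); o.append(cv2.resize(img[v-45:v+45,u-33:u+33],None,fx=6,fy=6,interpolation=cv2.INTER_CUBIC))
cv2.imwrite("pics/h11.png",np.hstack(o))
E
```

```text
15.45 [ 532.84 -137.76  131.45] [-1.14  3.42  7.12] 35.21738031749343 [[-0.0002, 1.0, 0.0013], [1.0, 0.0002, -0.0004], [-0.0004, 0.0013, -1.0]]
```

View pics/h11.png

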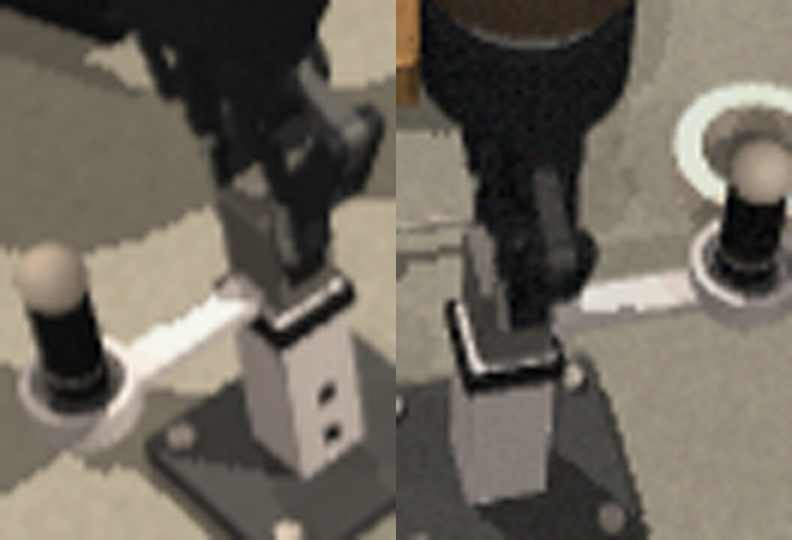

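Call:
move_arm([
  [0, 0, -0.1, 0, 0, 0, 255],
  [0, 0, -0.3, 0, 0, 0, 255],
  [0, 0, -0.6, 0, 0, 0, 255],
  [0, 0, -1.1, 0, 0, 0, 255],
  [0, 0, -1.7, 0, 0, 0, 255],
  [0, 0, -2.3, 0, 0, 0, 255],
  [0, 0, -2.9, 0, 0, 0, 255],
  [0, 0, -3.5, 0, 0, 0, 255],
  [0, 0, -4.1, 0, 0, 0, 255],
  [0, 0, -4.7, 0, 0, 0, 255],
  [0, 0, -5.3, 0, 0, 0, 255],
  [0, 0, -5.9, 0, 0, 0, 255],
  [0, 0, -6.5, 0, 0, 0, 255],
  [0, 0, -7.1, 0, 0, 0, 255],
  [0, 0, -7.7, 0, 0, 0, 255],
  [0, 0, -8.2, 0, 0, 0, 255],
  [0, 0, -8.6, 0, 0, 0, 255],
  [0, 0, -8.9, 0, 0, 0, 255],
  [0, 0, -9.0, 0, 0, 0, 255],
  [0, 0, -9.0, 0, 0, 0, 255],
])

```text
clock: 18.1
position: [532.8, -137.6, 220.6]
ee_rot: [0.707, 0.707, 0.0, 0.0]
contact_force: [4.0, -2.8, -3.9]
gripper_width: 34.6
```

```bash
python3 m.py 12; python3 - <<'E'
from h import *
o=[]
for n in("scene","side"):
    z=np.load(f"pics/{n}12.npz"); K,c,img=z["K"],z["c"],z["img"]
    P=cloud(z["d"],K,c); m=(np.abs(P[...,0]-632)<35)&(np.abs(P[...,1]+137)<35)&(img.min(-1)>80)&(P[...,2]>180); Q=P[m]; print(n,len(Q),Q[:,2].max() if len(Q) else 0)
    u,v=proj([570,-137,220],K,c).astype(int); o.append(cv2.resize(img[max(v-45,0):v+45,u-33:u+33],(396,540),interpolation=cv2.INTER_CUBIC))
cv2.imwrite("pics/h12.png",np.hstack(o))
E
```

```text
18.1 [ 532.83 -137.65  220.59] [ 3.99 -2.83 -3.87] 34.61446988416665 [[0.0001, 1.0, 0.0009], [1.0, -0.0001, -0.0003], [-0.0003, 0.0009, -1.0]]
scene 369 304.36008696604495
side 334 304.41056497641046
```

View pics/h12.png

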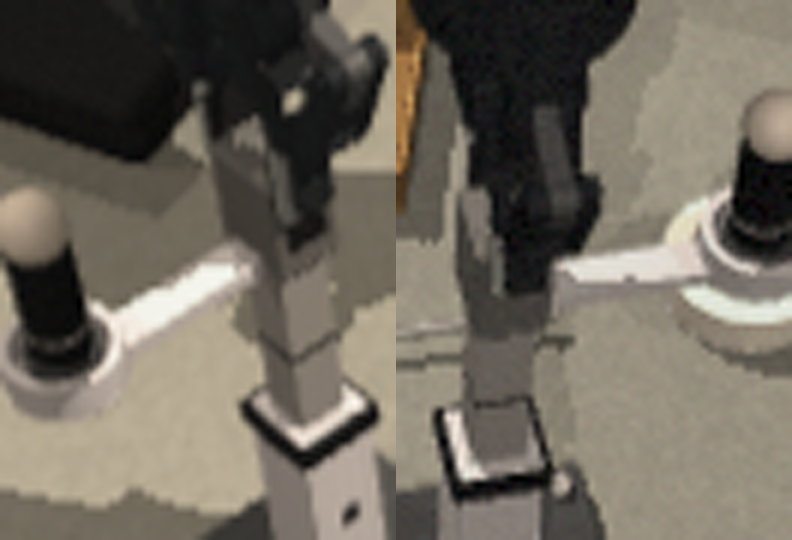

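Call:
move_arm([
  [0, 0, -0.2, 0, 0, 0, 255],
  [0, 0, -0.5, 0, 0, 0, 255],
  [0, 0, -0.8, 0, 0, 0, 255],
  [0, 0, -1.0, 0, 0, 0, 255],
  [0, 0, -1.1, 0, 0, 0, 255],
  [0, 0, -1.2, 0, 0, 0, 255],
  [0, 0, -1.25, 0, 0, 0, 255],
  [0, 0, -1.25, 0, 0, 0, 255],
  [0, 0, -1.25, 0, 0, 0, 255],
])

```text
clock: 19.38
position: [532.7, -137.7, 231.5]
ee_rot: [0.707, 0.707, -0.0, -0.0]
contact_force: [5.6, -2.6, -8.8]
gripper_width: 34.6
```

Call:
move_arm([
  [0, 0, -0.1, 0, 0, 0, 255],
  [0, 0, -0.1, 0, 0, 0, 255],
  [0, 0, -0.1, 0, 0, 0, 255],
  [0, 0, -0.1, 0, 0, 0, 255],
])

```text
clock: 19.88
position: [532.7, -137.6, 231.6]
ee_rot: [0.707, 0.707, -0.0, -0.0]
contact_force: [7.9, -4.0, -13.5]
gripper_width: 34.5
```

```bash
python3 m.py 13; python3 - <<'E'
from h import *
o=[]
for n in("scene","side","wrist"):
    z=np.load(f"pics/{n}13.npz"); K,c,img=z["K"],z["c"],z["img"]
    P=cloud(z["d"],K,c); m=(np.abs(P[...,0]-632)<35)&(np.abs(P[...,1]+137)<35)&(img.min(-1)>80)&(P[...,2]>280)&(P[...,2]<330); Q=P[m]; print(n,len(Q),Q[:,2].max() if len(Q) else 0)
    m=(np.abs(P[...,0]-632)<35)&(np.abs(P[...,1]+137)<35)&(P[...,2]>235)&(P[...,2]<247); 
    if m.sum(): print("rim z",m.sum(),np.median(P[m][:,2]),cv2.minEnclosingCircle(P[m][:,:2].astype(np.float32)))
    if n!="wrist":
        u,v=proj([570,-137,220],K,c).astype(int); o.append(cv2.resize(img[max(v-45,0):v+45,u-36:u+36],(396,540),interpolation=cv2.INTER_CUBIC))
cv2.imwrite("pics/h13.png",np.hstack(o))
E
```

```text
19.875 [ 532.71 -137.65  231.58] [  7.85  -3.99 -13.49] 34.521701525811615 [[0.0006, 1.0, -0.0011], [1.0, -0.0006, 0.0003], [0.0003, -0.0011, -1.0]]
scene 128 315.196638482946
rim z 204 241.7185295267089 ((633.4337768554688, -134.7394561767578), 23.738191604614258)
side 110 314.04518795355716
rim z 172 241.63858990296848 ((631.84130859375, -137.75595092773438), 23.364837646484375)
wrist 0 0
rim z 535 239.2633710871149 ((617.3910522460938, -137.61692810058594), 16.93474578857422)
```

View pics/h13.png

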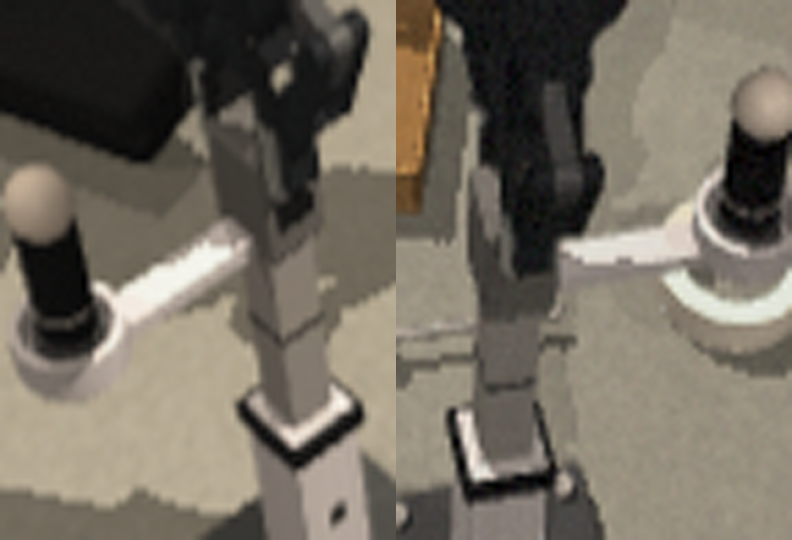

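Call:
move_arm([
  [0, 0, 0, 0, 0, 0, 255],
  [0, 0, 0, 0, 0, 0, 255],
  [0, 0, 0, 0, 0, 0, 255],
  [0, 0, 0, 0, 0, 0, 255],
])

```text
clock: 20.52
position: [532.7, -137.7, 231.6]
ee_rot: [0.707, 0.707, -0.0, -0.0]
contact_force: [8.1, -4.4, -12.8]
gripper_width: 34.8
```

```bash
python3 - <<'E'
from bench import arm
s=arm.read_state(); print(s["clock"],s["position"],s["contact_force"],abs(s["joint_vel"]).max(),s["gripper_width"])
print(arm.job_done())
E
```

```text
20.525 [ 532.70380474 -137.65181023  231.58695757] [  8.11373164  -4.35618514 -12.79628255] 0.0008361818885234162 34.779799804644725
the job is handed in; nothing more can be done
None
```

I lifted the probe out of the bin, set it upright in the cup of the silver mast with the dark foot, and let go of it. I left the purple and yellow look-alikes alone. I then pinched the head across the button, drew it up past the first stop to the second, and handed the job in at 20.5 s while holding it there; no verdict came back.

**Last checks:**
- **Head at the stop:** the tool stood 100 mm above where it gripped. Raising the command by 1 mm only took the downward force from 8.8 N to 13.5 N, with almost no movement. Scene and side depth both put the cup rim at about 242 mm, which is 142 mm plus 100 mm.
- **Still and held:** the largest joint speed was under 0.001 rad/s. The fingers read 34.8 mm, which fits the button being in, though I did not measure the button's travel directly.
- **Probe:** it looked upright in the cup in the scene and side pictures. Its ball top read 314–315 mm against an expected 313 mm.
- **Bystanders:** I touched neither the metal block, the screwdriver nor the tape roll, and none looked displaced in the pictures. I did not measure their positions again at the end.

**Disagreements:**
- The cameras differed by 2–3 mm on where the cup was. I placed the probe mainly by the wrist camera, which matched the average of all three.
- The final wrist-camera rim fit was unusable because its view of the cup was blocked, so I ignored it.

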